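Sort washed binding side rails by hand into two bins

TASK

The washed binding side rails, two on the sloping drain rack and two on the bench, are left-hand and right-hand parts. Sort all four into the two grey bins, each into the bin whose bolted-on sample is of the same hand, laid foot plate flat on the bin floor, lengthwise and side by side, and let go. Leave the tools and other things on the bench where they are.

Things in the scene. Friction and masses are not known exactly. Their poses are not given: they have to be found in the camera images.
- rail_l1: Left-hand binding side rail, black plastic. Origin under the middle of its upright wall; +x heel to toe, +z up. Wall x -65 to 65 mm, 9 thick, 42 high (28 beyond x 45); tall ear at the heel, x -65 to -32, 66 high. Foot plate 7 thick, underside z 0, x -45 to 61, out to y -45: right of the wall seen from the heel. Small ribs at x -39, 43. ~120 g. Starts on the rack's sheet, foot edge on the lip, leaning 30 degrees.
- rail_r1: Right-hand binding side rail, black plastic. Origin under the middle of its upright wall; +x heel to toe, +z up. Wall x -65 to 65 mm, 9 thick, 42 high (28 beyond x 45); tall ear at the heel, x -65 to -32, 66 high. Foot plate 7 thick, underside z 0, x -45 to 61, out to y +45: left of the wall seen from the heel. Small ribs at x -39, 43. ~120 g. Starts on the rack's sheet, foot edge on the lip, leaning 30 degrees.
- rail_l2: Left-hand binding side rail, black plastic. Origin under the middle of its upright wall; +x heel to toe, +z up. Wall x -65 to 65 mm, 9 thick, 42 high (28 beyond x 45); tall ear at the heel, x -65 to -32, 66 high. Foot plate 7 thick, underside z 0, x -45 to 61, out to y -45: right of the wall seen from the heel. Small ribs at x -39, 43. ~120 g. Starts foot down on the bench beyond the rack, any yaw.
- rail_r2: Right-hand binding side rail, black plastic. Origin under the middle of its upright wall; +x heel to toe, +z up. Wall x -65 to 65 mm, 9 thick, 42 high (28 beyond x 45); tall ear at the heel, x -65 to -32, 66 high. Foot plate 7 thick, underside z 0, x -45 to 61, out to y +45: left of the wall seen from the heel. Small ribs at x -39, 43. ~120 g. Starts foot down on the bench beyond the rack, any yaw.
- bin_left: Grey open bin for left-hand rails, fixed. Origin under its middle; +x its length, away from the robot. Inside 170 x 170 mm, walls and floor 5 thick, rim 55 high. A ledge at the +x end carries a bolted-on left-hand sample rail, lying across: x 90 to 145, y -70 to 70, up to 121 high. The two bins stand either way round, left and right of the rails.
- bin_right: Grey open bin for right-hand rails, fixed. Origin under its middle; +x its length, away from the robot. Inside 170 x 170 mm, walls and floor 5 thick, rim 55 high. A ledge at the +x end carries a bolted-on right-hand sample rail, lying across: x 90 to 145, y -70 to 70, up to 121 high. The two bins stand either way round, left and right of the rails.
- rack: Steel draining rack, fixed, 346 mm wide (y), nearest the robot. Origin on the bench under its middle. Its sheet slopes 30 degrees down towards +x (away from the robot): from x -61, 125 high, to the lower lip at x 61, 55 high. Lip, cheeks and top rim stand 15 mm above the sheet or less (top rim: 136 high). Two rails lie on it side by side, walls along y.
- brush: wax brush, wooden back 120 x 50 mm, 38 mm high, lying bristles down; origin under its middle. Not part of the job.
- wax_block: pale wax block 70 x 50 x 22 mm; origin under its middle. Not part of the job.
- scraper: clear plastic scraper plate 65 x 130 x 5 mm lying flat beside a bin; origin under its middle. Not part of the job.
- cork_block: cork polishing block 70 x 50 x 30 mm; origin under its middle. Not part of the job.
- wax_iron: waxing iron standing on its 150 x 90 mm sole, 121 mm high over its handle; origin under the middle of the sole. Not part of the job.
- cleaner: white bottle of base cleaner, diameter 64 mm, 190 mm high; origin under its middle. Not part of the job.
- screwdriver: screwdriver, 200 mm long, lying on the bench beside the bins. Not part of the job.
- edge_file: file in a black edge-file guide, 130 x 40 x 47 mm, lying beyond the rails; origin under its middle. Not part of the job.

How it is judged (in metres and radians):
At the end, for the whole second after the job is handed in: Both left-hand rails in the left-hand bin and both right-hand rails in the right-hand bin: origin within its walls and under 4 mm above its floor (9 mm above its underside), foot down and level within 0.12 rad, within 0.35 rad of the bin's length, released and still (under 0.02 m/s) (x of rail_l1 in the frame of bin_left between -0.085 and 0.085 m and y of rail_l1 in the frame of bin_left between -0.085 and 0.085 m and z of rail_l1 in the frame of bin_left between 0 and 0.009 m and angle between each of rail_l1, rail_l2, rail_r1, rail_r2's own z axis and vertical below 0.12 rad and angle between the x axis of each of rail_l1, rail_l2 and the x axis of bin_left, either way round below 0.35 rad and linear speed of each of rail_l1, rail_l2, rail_r1, rail_r2 below 0.02 m/s and x of rail_l2 in the frame of bin_left between -0.085 and 0.085 m and y of rail_l2 in the frame of bin_left between -0.085 and 0.085 m and z of rail_l2 in the frame of bin_left between 0 and 0.009 m and x of rail_r1 in the frame of bin_right between -0.085 and 0.085 m and y of rail_r1 in the frame of bin_right between -0.085 and 0.085 m and z of rail_r1 in the frame of bin_right between 0 and 0.009 m and angle between the x axis of each of rail_r1, rail_r2 and the x axis of bin_right, either way round below 0.35 rad and x of rail_r2 in the frame of bin_right between -0.085 and 0.085 m and y of rail_r2 in the frame of bin_right between -0.085 and 0.085 m and z of rail_r2 in the frame of bin_right between 0 and 0.009 m); the robot touches nothing.
It fails at once if a tool or other bystander on the bench is pushed more than 25 mm from its place (distance of any of brush, wax_block, scraper, cork_block, wax_iron, cleaner, screwdriver, edge_file from where it was at the start of the episode above 0.025 m).
It also fails if it takes over 72 s, if anything falls off the work surface, if the arm or the gripper's body presses on something with over 40 N, if the wrist force passes 120 N, or if a joint passes its speed limit or range.

ROBOT

A 6-joint arm with a two-finger parallel gripper is mounted at the origin on the work surface. World frame = base frame: x ahead of the robot, y to its left, z up, the work surface at z = 0. Lengths are in m, angles in degrees, forces in N, time in s.
With the tool pointing down it reaches from about 0.35 to 0.875 m from the base axis. Payload 4.2 kg.
Tool frame: the origin (TCP) lies on the centre line of the jaws, within the pads' length; the fingertips stand 25 mm ahead of it and the grasp point (between the pads) lies 6 mm ahead of it; z points along the fingers, y is the direction in which the jaws open and shut (so a half turn about z gives the same grasp; the last joint's range is limited). The gripper opens to 87 mm and grips with 3 to 60 N. Pads are 19 mm wide; open, the fingers measure 117 mm over their backs; the gripper's body (75 mm by 190 mm) begins 51 mm behind the grasp point.
Start: joints at [82.311, 22.042, 0.453, 0, -68.411, -14.817], TCP at [0.239, 0.577, 0.248] pointing down, gripper open.
Joint ranges: [-179.83, 179.83], [-69.29, 118.12], [-61.27, 80.66], [-181.25, 117.63], [-171.15, -9.14], [-177.46, 177.46]. Speed limits (degrees/s): [159.86, 159.86, 180, 180, 180, 180].

INTERFACE

Orientations are given as [roll, pitch, yaw] about the fixed x, y, z axes, in that order (R = Rz(yaw) Ry(pitch) Rx(roll)).
In Python, from cell import manip gives the robot as it stands. The module is installed in compiled form; this text tells all that it offers.
- The arm moves only by the tool carry_out, never from a script. Its argument "series" is one flat list of numbers, 6 for each row, row after row: the shift along the tool's x, y, z in mm, then the turn, a rotation vector about the tool's x, y, z in degrees. In form: [tx, ty, tz, rx, ry, rz, tx, ty, tz, rx, ry, rz, ...]. A call has 1 to 8 rows; each row is the pose to reach, as a shift and turn from the pose commanded when the call began, along the tool's axes at that moment; what a row does not reach only later rows make up. A row lasts 1/8 s, in which the tool goes at most 62.5 mm and 10.7 degrees, less where a joint would pass 70% of its speed; a pose out of reach is approached as far as the arm can. A call with a gripper value outside its range is refused whole. "fingers" is the closure, from -1 (fully open) to 1 (shut), set as the call begins (left out, the last holds). The fingers move at their own pace and stop on an object; "squeeze" is the grip in N (left out, the last holds). Time passes only in rows, so rows that repeat a pose let the fingers close. It gives the time, the measured TCP pose, the force and the opening at its end, in the units of the state.
- manip.get_state(): the state, without advancing time (a new reading comes with each control period).
- manip.snapshot(name): name is "scene" or "top" or "wrist"; returns a dict with "color" (400x640x3 uint8, red, green, blue), "fovy" (degrees; the focal length in pixels is half the picture's height over the tangent of half this angle, whatever the lens; pixels are square), "cx", "cy" (the principal point, pixels), "dist_coeffs" ([k1, k2, p1, p2, k3] as OpenCV has them; the pictures are not rectified), "R" (3x3) and "t" (3): a world point X has camera coordinates R X + t. Camera axes: x right, y down, z forward; pixel columns grow to the right and rows downward; lengths in m; the calibration is good to about 2 mm. A picture is of the moment at which its call begins. There is no depth.
- manip.hand_in(): hands the job in, once; it reports no verdict.
The state is a dict: "time": time; "joint_pos": joint angles; "joint_velocities": joint speeds; "joint_torque": joint torques, N m; "ee_pos": TCP position; "tcp_rot": TCP orientation; "force": force on the tool from outside, world axes, zero at the start; "moment": the same for the moment, N m; "opening": finger opening in m.
Only numpy, scipy, OpenCV 4.12 (cv2) and the standard library are available. Lean on these libraries where they do the work, as an engineer would, in place of code of your own. Each camera call takes 0.05 s, during which the arm holds its last target. There are 200 camera calls.

## Working session

There is one attempt and no reset: what is moved stays moved. The work goes in short steps, Python scripts to look and compute and a tool call to move; the robot and the scene stay as the last step left them, time stands still between calls to the robot, and variables do not carry over. Pictures are saved under pics/ and viewed, on a budget of 10 in all, crops included, one or two more only if the job needs it, and the job is handed in when it is done.

Besides the shell and the picture viewer there is one more tool, called after "Request:" as name(argument=value, ...) on one line, values as JSON. carry_out: Moves the arm, as the interface text tells. Its arguments: {"type":"object","properties":{"series":{"type":"array"},"fingers":{"type":"number"},"squeeze":{"type":"number"}},"required":["series"]}

```bash
mkdir -p pics; ls
cat > h.py <<'E'
import numpy as np, cv2
from cell import manip
from scipy.spatial.transform import Rotation as Ro
def snap(n,f):
    s=manip.snapshot(n); cv2.imwrite(f'pics/{f}.png',s['color'][:,:,::-1]); np.save(f'pics/{f}.npy',s,allow_pickle=True); return s
def load(f): return np.load(f'pics/{f}.npy',allow_pickle=True).item()
def K(s):
    f=200/np.tan(np.radians(s['fovy'])/2); return np.array([[f,0,s['cx']],[0,f,s['cy']],[0,0,1.]])
def ray(s,px,z):
    p=np.array(px,float).reshape(-1,1,2)
    u=cv2.undistortPoints(p,K(s),np.array(s['dist_coeffs'],float)).reshape(-1,2)
    R=np.array(s['R']);t=np.array(s['t']);c=-R.T@t
    d=np.c_[u,np.ones(len(u))]@R
    return c+d*((z-c[2])/d[:,2])[:,None]
def proj(s,X):
    R=np.array(s['R']);r,_=cv2.Rodrigues(R)
    return cv2.projectPoints(np.array(X,float).reshape(-1,3),r,np.array(s['t'],float),K(s),np.array(s['dist_coeffs'],float))[0].reshape(-1,2)
E
python3 - <<'E'
from h import *
for n in ['top','scene']:
    s=snap(n,n+'0'); print(n,s['fovy'],s['cx'],s['cy'],s['dist_coeffs'],-np.array(s['R']).T@np.array(s['t']))
print(manip.get_state())
E
```

```text
pics
top 46.68841103560926 324.4869852441162 197.3146681291014 [0.04578285 0.         0.         0.         0.        ] [0.53850808 0.02259245 1.5520736 ]
scene 57.07894542437551 322.9501331621908 204.1532855752574 [0.01682323 0.         0.         0.         0.        ] [ 1.5376898  -0.57004245  0.97261503]
{'time': 0.1, 'joint_pos': array([ 8.23115841e+01,  2.20859195e+01,  3.88052853e-01, -2.67816781e-02,
       -6.84109841e+01, -1.48157421e+01]), 'joint_velocities': array([ 0.07969112, -0.14489152,  0.09652605,  0.09287081, -0.00042942,
       -0.07947572]), 'joint_torque': array([ 2.10311418e-04, -3.91689956e+01,  1.87935680e+01,  4.23195407e+00,
        1.34444653e-02, -7.35291815e-05]), 'ee_pos': array([0.23901566, 0.57696188, 0.24657278]), 'tcp_rot': array([ 1.79888403e+02, -3.77813190e-03, -2.25140322e+01]), 'force': array([-0.54081554,  0.87971738,  0.1284398 ]), 'moment': array([ 0.01707257, -0.0582444 , -0.02025889]), 'opening': 0.08706756916951373}
```

View pics/top0.png

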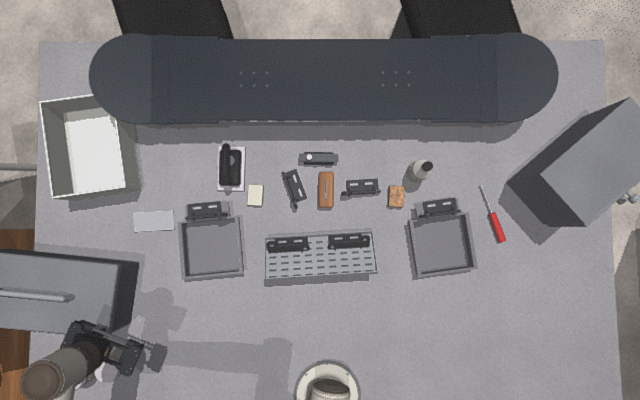

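View pics/scene0.png

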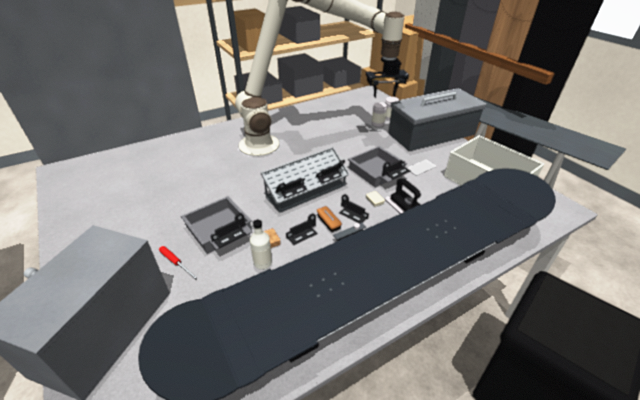

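Run:
```python
from h import *
s=manip.snapshot('wrist'); g=manip.get_state()
R=np.array(s['R']);c=-R.T@np.array(s['t']);T=Ro.from_euler('xyz',g['tcp_rot'],degrees=True).as_matrix()
print(s['fovy'],s['cx'],s['cy'],s['dist_coeffs']); print('cam in tool',T.T@(c-g['ee_pos'])); print('cam axes in tool (cols)\n',(T.T@R.T).round(3))
t=load('top0'); im=cv2.resize(t['color'][140:290,170:490,::-1],None,fx=2.5,fy=2.5,interpolation=cv2.INTER_CUBIC)
cv2.imwrite('pics/topcrop.png',im)
for p,z in [((212,247),0),((441,243),0),((320,257),.08),((293,189),.02),((362,188),.02),((289,244),.1),((349,241),.1),((420,168),.19),((326,190),.04),((319,157),.04),((230,168),.1)]: print(p,ray(t,p,z).round(3))
```

```text
67.76701476969026 321.94585416852226 201.00593310063866 [-0.03825888  0.          0.          0.          0.        ]
cam in tool [ 0.07692583  0.00076677 -0.13671796]
cam axes in tool (cols)
 [[ 0.001 -0.96  -0.281]
 [ 1.     0.001  0.   ]
 [-0.    -0.281  0.96 ]]
(212, 247) [[0.477 0.375 0.   ]]
(441, 243) [[ 0.483 -0.386  0.   ]]
(320, 257) [[0.445 0.018 0.08 ]]
(293, 189) [[0.666 0.105 0.02 ]]
(362, 188) [[ 0.668 -0.123  0.02 ]]
(289, 244) [[0.488 0.114 0.1  ]]
(349, 241) [[ 0.495 -0.073  0.1  ]]
(420, 168) [[ 0.712 -0.28   0.19 ]]
(326, 190) [[ 0.66  -0.004  0.04 ]]
(319, 157) [[0.769 0.019 0.04 ]]
(230, 168) [[0.727 0.298 0.1  ]]
```

View pics/topcrop.png

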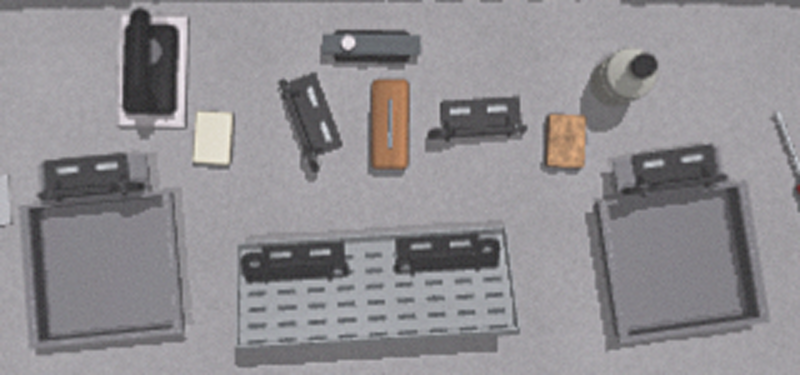

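The top view shows the bins at about (212,247) and (441,243) and the rack at (320,257). The rack rails are near (289,244) and (349,241), and the bench rails near (293,189) and (362,188). I'll move the wrist camera over them for a closer look.

```bash
cat >> h.py <<'E'
import json,os
def cur():
    g=manip.get_state(); return np.array(g['ee_pos']),Ro.from_euler('xyz',g['tcp_rot'],degrees=True)
def plan(wps,start=None,step=50,deg=9,save=True):
    """wps: (pos,[r,p,y]) or (pos,rpy,step) ; prints calls of <=8 rows in tool axes, rounded"""
    p,R=cur() if start is None else start
    rows=[];cp,cR=p,R
    for w in wps:
        tp=np.array(w[0],float);tR=Ro.from_euler('xyz',w[1],degrees=True);st=w[2] if len(w)>2 else step
        rv=(cR.inv()*tR).as_rotvec(degrees=True)
        n=max(1,int(np.ceil(max(np.linalg.norm(tp-cp)*1000/st,np.linalg.norm(rv)/deg))))
        for k in range(1,n+1): rows.append((cp+(tp-cp)*k/n,cR*Ro.from_rotvec(rv*k/n,degrees=True)))
        cp,cR=tp,tR
    print('rows',len(rows))
    for i in range(0,len(rows),8):
        out=[]
        for q,Q in rows[i:i+8]:
            t=np.round(R.inv().apply(q-p)*1000);r=np.round((R.inv()*Q).as_rotvec(degrees=True)*2)/2
            out+=[float(v)+0. for v in (*t,*r)]
        print('['+','.join('%g'%v for v in out)+']')
        p=p+R.apply(np.array(out[-6:-3])/1000);R=R*Ro.from_rotvec(out[-3:],degrees=True)
    print('end',p.round(4),R.as_euler('xyz',degrees=True).round(1))
    return p,R
E
python3 - <<'E'
from h import *
plan([([.60,0,.42],[180,0,0])],step=56)
E
```

```text
rows 13
[43,30,-13,0,0,-1.5,85,61,-27,0,0,-3.5,128,91,-40,0,0,-5,171,122,-53,0,0,-7,213,152,-66,0,0,-8.5,256,182,-80,0,0,-10.5,299,213,-93,0,0,-12,341,243,-106,0,0,-14]
[34,40,-13,0,0,-1.5,68,80,-27,0,0,-3.5,102,120,-40,0,0,-5,136,159,-53,0,0,-7,170,199,-67,0,0,-8.5]
end [5.998e-01 3.000e-04 4.204e-01] [179.9   0.   -0. ]
```

Request:
carry_out(series=[43,30,-13,0,0,-1.5,85,61,-27,0,0,-3.5,128,91,-40,0,0,-5,171,122,-53,0,0,-7,213,152,-66,0,0,-8.5,256,182,-80,0,0,-10.5,299,213,-93,0,0,-12,341,243,-106,0,0,-14])

```text
time: 1.15
ee_pos: [0.4617, 0.2207, 0.3539]
tcp_rot: [180.0, 0.0, -8.4]
force: [0.5, 0.3, -0.4]
opening: 0.0868
```

Request:
carry_out(series=[34,40,-13,0,0,-1.5,68,80,-27,0,0,-3.5,102,120,-40,0,0,-5,136,159,-53,0,0,-7,170,199,-67,0,0,-8.5,170,199,-67,0,0,-8.5])

```text
time: 1.9
ee_pos: [0.6013, -0.0023, 0.4201]
tcp_rot: [180.0, 0.0, -0.3]
force: [-0.2, 0.4, 0.5]
opening: 0.087
```

Run:
```python
from h import *
g=manip.get_state(); print(g['time'],g['joint_pos'],g['joint_velocities'].max(),g['ee_pos'],g['tcp_rot'])
s=snap('wrist','w1'); cv2.imwrite('pics/w1b.png',cv2.resize(s['color'][:,:,::-1],(800,500),interpolation=cv2.INTER_CUBIC))
```

```text
1.9 [ 1.52019469e+01  1.62380355e+01  1.60375195e+01  1.68455805e-02
 -8.98139043e+01  7.45101682e+01] 3.3177019192374684 [ 0.60132895 -0.0022809   0.42007401] [ 1.79979915e+02  9.39761859e-03 -2.87829678e-01]
```

View pics/w1b.png

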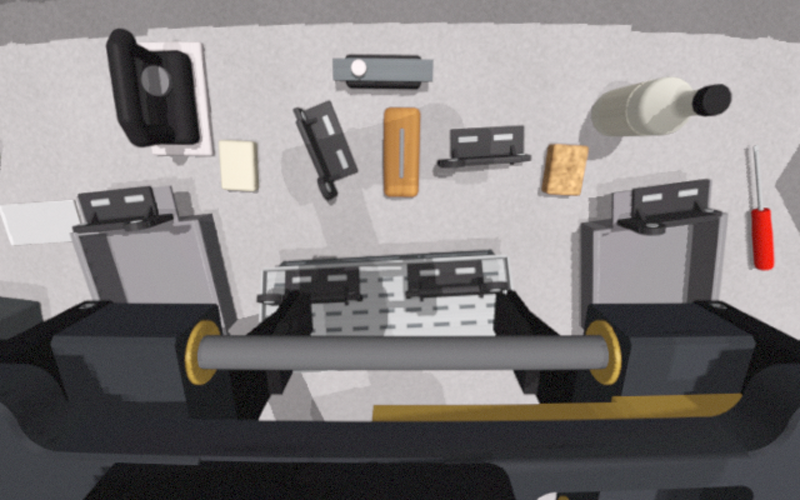

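Run:
```python
from h import *
w=load('w1')['color'];t=load('top0')['color'];s=load('scene0')['color']
def c(im,x,y,W,H,f): return cv2.resize(im[y:y+H,x:x+W,::-1],(W*f,H*f),interpolation=cv2.INTER_CUBIC)
a=np.hstack([c(w,50,140,95,50,4),c(w,485,135,95,50,4)])
b=np.hstack([c(w,205,195,205,55,3)[:165,:615],np.zeros((165,145,3),np.uint8)])
d=np.hstack([c(s,365,150,63,35,6),c(s,200,200,63,35,6)]); d=np.hstack([d,np.zeros((210,4,3),np.uint8)])
cv2.imwrite('pics/comp.png',np.vstack([a,b,d]))
```

```text
(no output)
```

View pics/comp.png

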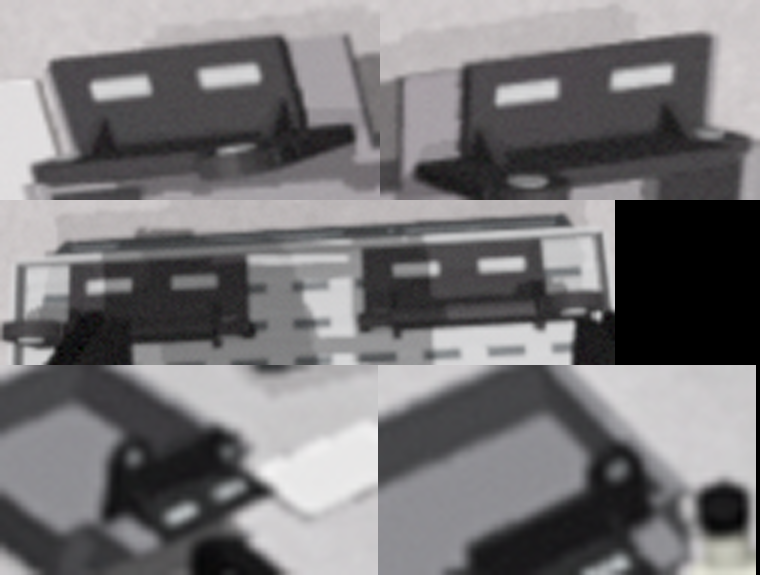

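The samples are now clear. On the +y bin the sample's heel is at the -y end with the foot towards +x, so it is left-hand. The -y bin's sample is the mirror image, so right-hand. On the rack, the +y rail is right-hand (r1) and the -y rail is left-hand (l1). On the bench, the +y rail is l2 and the -y rail is r2.

Run:
```python
from h import *
w=load('w1');t=load('top0')
# bench rails by dark mask in w1
g=cv2.cvtColor(w['color'],cv2.COLOR_RGB2GRAY)
for n,(x,y,W,H) in dict(l2=(230,75,60,88),r2=(345,92,85,45)).items():
    m=np.zeros_like(g); m[y:y+H,x:x+W]=(g[y:y+H,x:x+W]<85)*255
    m=cv2.morphologyEx(m,cv2.MORPH_CLOSE,np.ones((7,7)))
    c=max(cv2.findContours(m,0,2)[0],key=cv2.contourArea)
    a=cv2.approxPolyDP(c,2.0,True).reshape(-1,2); print(n,cv2.contourArea(c)); 
    for p,q in zip(a,ray(w,a,.007)): print('  ',p,q[:2].round(3))
# bins: hand-read rim corners in top0
for n,cs in dict(L=[(178.8,222.8),(240.4,216.8),(244.4,274.4),(184,280)],R=[(408.8,221.2),(468,214),(476.8,268),(414,279.2)]).items():
    P=ray(t,cs,.055)[:,:2]; print(n,P.round(3).tolist(),P.mean(0).round(3),[np.linalg.norm(P[i]-P[i-1]).round(3) for i in range(4)],
     [np.degrees(np.arctan2(*(a-b)[::-1])).round(1) for a,b in ((P[0],P[3]),(P[1],P[2]))],[np.degrees(np.arctan2(*(a-b)[::-1])).round(1)-90 for a,b in ((P[0],P[1]),(P[3],P[2]))])
# rack: lower lip/top rim corners & rails in top crop coords
f=lambda x,y:(x/2.5+170,y/2.5+140)
print('rack lip',ray(t,[f(240,243),f(505,226)],.065).round(3)); print('rack top',ray(t,[f(238,347),f(518,331)],.136).round(3))
im=t['color'];gg=cv2.cvtColor(im,cv2.COLOR_RGB2GRAY)
S=4
def c(x,y,W,H): return cv2.resize(im[y:y+H,x:x+W,::-1],(W*S,H*S),interpolation=cv2.INTER_CUBIC)
cv2.imwrite('pics/comp2.png',np.vstack([np.hstack([c(170,195,85,95),c(400,195,85,95),np.zeros((380,0,3),np.uint8)]),c(255,225,170,55)]))
```

```text
l2 1369.0
   [238  87] [0.725 0.143]
   [236  89] [0.721 0.147]
   [242  99] [0.705 0.137]
   [242 108] [0.689 0.138]
   [245 109] [0.688 0.133]
   [245 117] [0.674 0.134]
   [254 136] [0.64 0.12]
   [256 151] [0.613 0.118]
   [259 157] [0.602 0.113]
   [264 159] [0.598 0.104]
   [269 155] [0.606 0.095]
   [267 144] [0.626 0.097]
   [284 137] [0.638 0.066]
   [273 106] [0.692 0.083]
   [253 110] [0.686 0.119]
   [253  94] [0.713 0.117]
   [248  94] [0.713 0.126]
r2 1176.0
   [422 127] [ 0.655 -0.184]
   [417 123] [ 0.662 -0.174]
   [416 115] [ 0.676 -0.171]
   [403 117] [ 0.673 -0.148]
   [402 122] [ 0.664 -0.147]
   [393 122] [ 0.664 -0.131]
   [390 103] [ 0.697 -0.124]
   [361 105] [ 0.693 -0.072]
   [361 127] [ 0.655 -0.073]
   [351 128] [ 0.654 -0.055]
   [350 132] [ 0.646 -0.054]
   [367 133] [ 0.645 -0.085]
   [395 129] [ 0.652 -0.135]
   [409 131] [ 0.648 -0.161]
L [[0.557, 0.468], [0.575, 0.273], [0.391, 0.259], [0.376, 0.45]] [0.475 0.363] [np.float64(0.182), np.float64(0.196), np.float64(0.184), np.float64(0.191)] [np.float64(6.0), np.float64(4.2)] [np.float64(5.099999999999994), np.float64(4.5)]
R [[0.556, -0.27], [0.578, -0.461], [0.405, -0.484], [0.371, -0.282]] [ 0.478 -0.374] [np.float64(0.186), np.float64(0.193), np.float64(0.174), np.float64(0.204)] [np.float64(3.9), np.float64(7.5)] [np.float64(6.5), np.float64(9.599999999999994)]
rack lip [[ 0.509  0.19   0.065]
 [ 0.528 -0.149  0.065]]
rack top [[ 0.385  0.184  0.136]
 [ 0.401 -0.155  0.136]]
```

View pics/comp2.png

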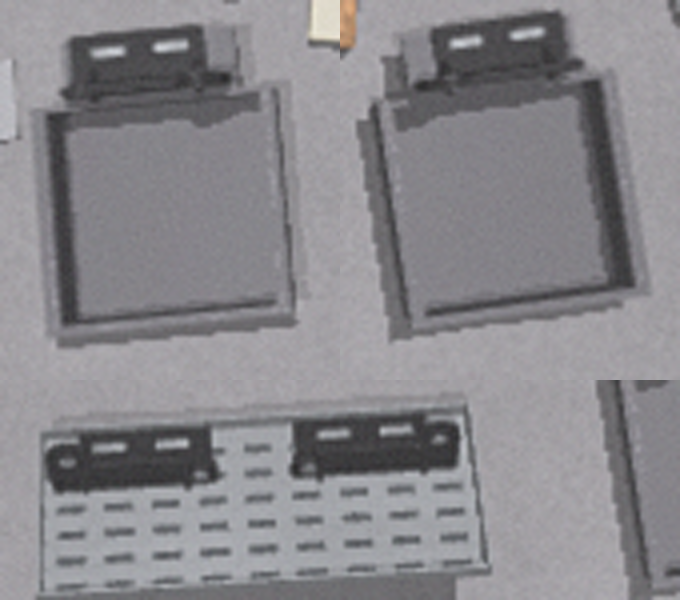

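Run:
```python
from h import *
t=load('top0')
A=lambda ps,ox,oy,sx=0,sy=0:[((x-sx)/4+ox,(y-sy)/4+oy) for x,y in ps]
L=A([(35,112),(285,85),(293,314),(53,337)],170,195); R=A([(372,103),(612,75),(650,290),(408,328)],400,195,340)
for n,cs in dict(L=L,R=R).items():
    P=ray(t,cs,.055)[:,:2]; print(n,P.mean(0).round(3),[np.linalg.norm(P[i]-P[i-1]).round(3) for i in range(4)],
     [round(np.degrees(np.arctan2(*(a-b)[::-1])),1) for a,b in ((P[0],P[3]),(P[1],P[2]))],[round(np.degrees(np.arctan2(*(a-b)[::-1]))-90,1) for a,b in ((P[0],P[1]),(P[3],P[2]))])
B=lambda ps:A(ps,255,225,0,380)
lip=ray(t,B([(42,432),(467,405)]),.068)[:,:2]; top=ray(t,B([(40,592),(490,570)]),.136)[:,:2]
print('lip',lip.round(3).tolist(),np.linalg.norm(lip[0]-lip[1]),'top',top.round(3).tolist(),np.linalg.norm(top[0]-top[1]))
print('rack c',((lip.mean(0)+top.mean(0))/2).round(3),[np.degrees(np.arctan2(*(a[0]-a[1])[::-1]))-90 for a in (lip,top)])
print('r1 foot',ray(t,B([(80,430),(213,428)]),.063)[:,:2].round(3).tolist()); print('l1 foot',ray(t,B([(295,425),(418,418)]),.063)[:,:2].round(3).tolist())
# bench rails from foot outer corners + body
for n,a,b,s in (('l2',(.638,.066),None,0),):
    pass
def rail(heel,toe,side): # outer foot corners at x=-45,61 ; side -1 left, +1 right-hand
    heel,toe=np.array(heel),np.array(toe);d=toe-heel;L=np.linalg.norm(d);d/=L;n=np.array([-d[1],d[0]])
    o=(heel+toe)/2-8e-3*d-side*.045*n; return L.round(3),o.round(3),np.degrees(np.arctan2(d[1],d[0])).round(1)
w=load('w1')
b=ray(w,[(284,138.5),(266,81),(361,103.5),(419,101)],.007)[:,:2]
print('l2',rail(b[0],b[1],-1),'r2',rail(b[2],b[3],1))
```

```text
L [0.477 0.363] [np.float64(0.179), np.float64(0.2), np.float64(0.183), np.float64(0.19)] [np.float64(5.4), np.float64(2.3)] [np.float64(5.7), np.float64(4.7)]
R [ 0.48  -0.377] [np.float64(0.182), np.float64(0.195), np.float64(0.174), np.float64(0.196)] [np.float64(7.9), np.float64(8.2)] [np.float64(6.2), np.float64(8.5)]
lip [[0.506, 0.191], [0.525, -0.148]] 0.33949905338333747 top [[0.388, 0.185], [0.401, -0.156]] 0.3404768663799229
rack c [0.455 0.018] [np.float64(3.1181524360964232), np.float64(2.1970495452127494)]
r1 foot [[0.508, 0.161], [0.508, 0.055]]
l1 foot [[0.51, -0.011], [0.515, -0.109]]
l2 (np.float64(0.102), array([0.665, 0.121]), np.float64(15.6)) r2 (np.float64(0.103), array([ 0.653, -0.117]), np.float64(-87.6))
```

```bash
cat >> h.py <<'E'
BL=(np.array([.477,.370]),5.); BR=(np.array([.480,-.3775]),8.)
RA=2.7
RAILS=dict(l2=((.665,.121,0),[0,0,15.6],-1),r2=((.653,-.117,0),[0,0,-87.6],1),r1=((.469,.116,.079),None,1),l1=((.475,-.068,.079),None,-1))
TILT=Ro.from_euler('z',RA,degrees=True)*Ro.from_euler('y',30,degrees=True)
def railR(n):
    e=RAILS[n][1]
    return Ro.from_euler('z',e[2],degrees=True) if e else TILT*Ro.from_euler('z',-90 if n=='r1' else 90,degrees=True)
def foot(n):
    p,_,s=RAILS[n]; return np.array(p)+railR(n).apply(np.array([[-45,45*s,7],[61,45*s,7],[61,0,7],[-45,0,7]])/1000)
def binpt(b,x,y,z): return np.r_[b[0]+Ro.from_euler('z',b[1],degrees=True).apply([x,y,0])[:2],z]
E
python3 - <<'E'
from h import *
out=[]
for f,(x,y,W,H) in (('top0',(170,145,320,145)),('w1',(40,60,560,200))):
    s=load(f);k=800/W;im=cv2.resize(s['color'][y:y+H,x:x+W,::-1],None,fx=k,fy=k,interpolation=cv2.INTER_CUBIC)
    D=lambda X,c:cv2.polylines(im,[np.int32(np.round(((proj(s,X)+.5-[x,y])*k-.5)))],True,c,1)
    for b in (BL,BR):
        for e,z,c in ((.09,.055,(0,255,0)),(.085,.005,(0,255,255))): D([binpt(b,i*e,j*e,z) for i,j in ((1,1),(1,-1),(-1,-1),(-1,1))],c)
    for n in RAILS:
        D(foot(n),(0,0,255)); p,_,sd=RAILS[n]; D(np.array(p)+railR(n).apply(np.array([[-32,0,42],[45,0,42],[65,0,28],[65,0,28],[-32,0,42],[-32,0,66],[-65,0,66]])/1000),(255,128,0))
    out.append(im)
o=np.vstack(out); print(o.shape); cv2.imwrite('pics/ov.png',o[:600])
E
```

```text
(648, 800, 3)
```

View pics/ov.png

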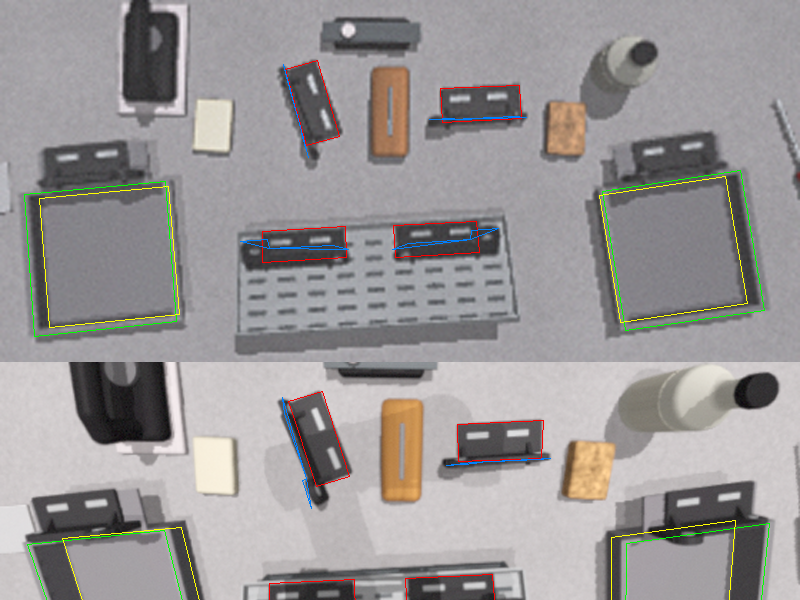

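The bench rails and bins fit the overlay. The rack rails' walls don't: in the top view they appear about 8 px further uphill than predicted. I'll triangulate their slots and ears from the two views.

Run:
```python
from h import *
t=load('top0');w=load('w1')
def tri(a,b):
    P=[];
    for s,p in((t,a),(w,b)):
        A=ray(s,[p],0)[0];B=ray(s,[p],.3)[0];P.append((A,(B-A)/np.linalg.norm(B-A)))
    M=sum(np.eye(3)-np.outer(d,d) for _,d in P);v=sum((np.eye(3)-np.outer(d,d))@o for o,d in P)
    X=np.linalg.solve(M,v); return X.round(3),[np.linalg.norm(np.cross(X-o,d)).round(4) for o,d in P]
for n,a,b in (('r1 slotA',(282.5,241.75),(241.3,223.7)),('r1 slotB',(298,240.75),(269.7,222)),('l1 A',(338.75,238.5),(343.7,218)),('l1 B',(354,237.5),(372.3,216.3)),('r1 ear',(272,245),(216.7,237.7)),('l1 ear',(364.5,234.5),(396.5,231)),
 ('lip L',(265.5,238.5),(211,212)),('lip R',(372,231),(405,203)),('r2 s1',(354,184.3),(374,106.5))): print(n,*tri(a,b))
import itertools
out=[]
s=load('scene0');out.append(cv2.resize(s['color'][145:210,255:355,::-1],(500,325),interpolation=cv2.INTER_CUBIC))
cv2.imwrite('pics/sc.png',np.vstack(out))
```

```text
r1 slotA [0.495 0.137 0.071] [np.float64(0.0009), np.float64(0.0009)]
r1 slotB [0.497 0.088 0.069] [np.float64(0.0006), np.float64(0.0006)]
l1 A [ 0.502 -0.042  0.064] [np.float64(0.0009), np.float64(0.0009)]
l1 B [ 0.505 -0.091  0.064] [np.float64(0.0003), np.float64(0.0003)]
r1 ear [0.486 0.167 0.114] [np.float64(0.0012), np.float64(0.0012)]
l1 ear [ 0.515 -0.114  0.154] [np.float64(0.0027), np.float64(0.0027)]
lip L [0.507 0.196 0.048] [np.float64(0.0034), np.float64(0.0034)]
lip R [ 0.525 -0.151  0.051] [np.float64(0.0002), np.float64(0.0002)]
r2 s1 [ 0.69  -0.105 -0.06 ] [np.float64(0.0027), np.float64(0.0027)]
```

View pics/sc.png

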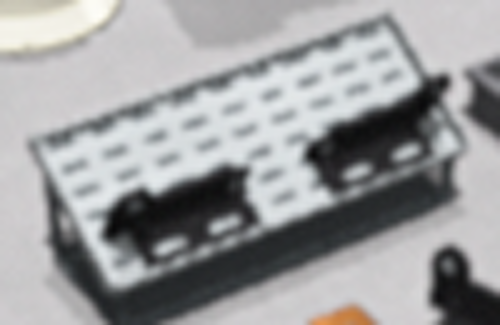

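The scene crop shows both feet flat on the sheet against the lip. The triangulated slots and ears also fit the 30° lean within the error of this short baseline, so I'll keep that model. I'm starting with l2.

```bash
sed -i 's/\[0,0,15.6\]/[0,0,18]/; s/(.469,.116,.079)/(.469,.118,.079)/; s/(.475,-.068,.079)/(.475,-.072,.079)/' h.py
python3 - <<'E'
from h import *
a=plan([([.665,.121,.12],[180,0,18],50),([.665,.121,.038],[180,0,18],28)])
b=plan([([.665,.121,.22],[180,0,18],46),(binpt(BL,0,-.028,.22),[180,0,5],50),(binpt(BL,0,-.028,.09),[180,0,5],45),(binpt(BL,0,-.028,.045),[180,0,5],15)],start=a)
E
```

```text
rows 10
[9,-17,43,0,0,-2.5,18,-35,86,0,0,-5,28,-52,128,0,0,-8,37,-70,171,0,0,-10.5,46,-87,214,0,0,-13,55,-105,257,0,0,-15.5,65,-122,300,0,0,-18,65,-122,327,0,0,-18]
[0,0,27,0,0,0,0,0,55,0,0,0]
end [0.6653 0.121  0.0376] [-1.80e+02  1.00e-01  1.78e+01]
rows 16
[0,0,-46,0,0,0,0,0,-91,0,0,0,0,0,-137,0,0,0,0,0,-182,0,0,0,-19,-45,-182,0,0,2,-37,-89,-182,0,0,4,-55,-134,-182,0,0,6.5,-73,-178,-182,0,0,8.5]
[-25,-42,0,0,0,2,-49,-83,0,0,0,4.5,-49,-83,43,0,0,4.5,-49,-83,87,0,0,4.5,-49,-83,130,0,0,4.5,-49,-83,145,0,0,4.5,-49,-83,160,0,0,4.5,-49,-83,175,0,0,4.5]
end [0.4796 0.3421 0.0449] [-1.8e+02  1.0e-01  4.8e+00]
```

Request:
carry_out(series=[9,-17,43,0,0,-2.5,18,-35,86,0,0,-5,28,-52,128,0,0,-8,37,-70,171,0,0,-10.5,46,-87,214,0,0,-13,55,-105,257,0,0,-15.5,65,-122,300,0,0,-18,65,-122,327,0,0,-18], fingers=-0.15, squeeze=30)

```text
time: 2.95
ee_pos: [0.6632, 0.1247, 0.0905]
tcp_rot: [-180.0, 0.2, 18.2]
force: [-0.1, -0.1, 0.9]
opening: 0.0501
```

Request:
carry_out(series=[0,0,0,0,0,0,0,0,10,0,0,0])

```text
time: 3.2
ee_pos: [0.6659, 0.1235, 0.0857]
tcp_rot: [180.0, -0.2, 18.1]
force: [0.9, 0.0, 0.2]
opening: 0.05
```

Run:
```python
from h import *
g=manip.get_state(); print(g['ee_pos'],g['tcp_rot'],g['opening'])
s=snap('wrist','w2'); cv2.imwrite('pics/w2b.png',s['color'][:,:,::-1])
```

```text
[0.66594691 0.12345012 0.08566128] [179.98897923  -0.24990742  18.0702083 ] 0.04995144850547693
```

View pics/w2b.png

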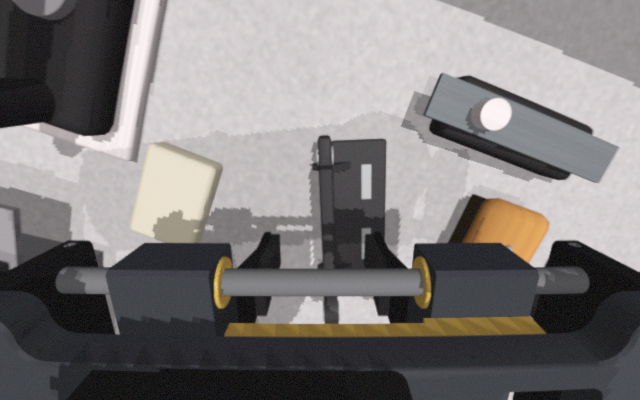

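The wrist view shows l2's wall (column about 325) centred between the fingers and parallel to them. I'll descend and grip.

Request:
carry_out(series=[0,0,20,0,0,0,0,0,36,0,0,0,0,0,45,0,0,0,0,0,45,0,0,0])

```text
time: 3.75
ee_pos: [0.6646, 0.1222, 0.038]
tcp_rot: [180.0, 0.1, 18.0]
force: [-0.0, 0.2, 0.3]
opening: 0.0501
```

Request:
carry_out(series=[0,0,0,0,0,0,0,0,0,0,0,0,0,0,0,0,0,0,0,0,0,0,0,0,0,0,0,0,0,0,0,0,0,0,0,0], fingers=1, squeeze=30)

```text
time: 4.5
ee_pos: [0.6651, 0.1223, 0.0388]
tcp_rot: [180.0, -0.0, 18.0]
force: [0.3, -1.2, 1.3]
opening: 0.0088
```

Run:
```python
from h import *
g=manip.get_state(); print(g['ee_pos'],g['tcp_rot'],g['opening'])
a=cur();x,y=a[0][:2]
b=plan([([x,y,.22],[180,0,18],46),(binpt(BL,0,-.028,.22),[180,0,5],50),(binpt(BL,0,-.028,.09),[180,0,5],45),(binpt(BL,0,-.028,.045),[180,0,5],15)],start=a)
```

```text
[0.66510648 0.12227443 0.03882713] [ 1.79983920e+02 -1.83892851e-02  1.80032603e+01] 0.008798834086381425
rows 16
[0,0,-45,0,0,0,0,0,-91,0,0,0,0,0,-136,0,0,0,0,0,-181,0,0,0,-18,-44,-181,0,0,2,-36,-89,-181,0,0,4.5,-54,-133,-181,0,0,6.5,-72,-178,-181,0,0,8.5]
[-25,-41,0,0,0,2.5,-49,-82,0,0,0,4.5,-49,-82,43,0,0,4.5,-49,-82,86,0,0,4.5,-49,-82,130,0,0,4.5,-49,-82,145,0,0,4.5,-49,-82,160,0,0,4.5,-49,-82,175,0,0,4.5]
end [0.4797 0.3421 0.0447] [180.  -0.   5.]
```

Request:
carry_out(series=[0,0,-25,0,0,0,0,0,-70,0,0,0,0,0,-120,0,0,0,0,0,-181,0,0,0,-18,-44,-181,0,0,2,-36,-89,-181,0,0,4.5,-54,-133,-181,0,0,6.5,-72,-178,-181,0,0,8.5])

```text
time: 5.5
ee_pos: [0.54, 0.2704, 0.2192]
tcp_rot: [-180.0, 0.0, 9.4]
force: [-0.4, 0.6, -0.9]
opening: 0.0085
```

Request:
carry_out(series=[-25,-41,0,0,0,2.5,-49,-82,0,0,0,4.5,-49,-82,0,0,0,4.5,-49,-82,0,0,0,4.5,-49,-82,43,0,0,4.5,-49,-82,86,0,0,4.5,-49,-82,120,0,0,4.5,-49,-82,120,0,0,4.5])

```text
time: 6.5
ee_pos: [0.479, 0.3396, 0.0966]
tcp_rot: [179.7, 0.3, 4.9]
force: [0.5, -0.3, 0.0]
opening: 0.0088
```

Run:
```python
from h import *
g=manip.get_state(); print(g['time'],g['ee_pos'],g['tcp_rot'],g['opening'],g['force'])
p,R=cur();print('target',binpt(BL,0,-.028,.045),'shift mm',R.inv().apply(binpt(BL,0,-.028,.045)-p)*1000)
s=snap('top','t3');w=snap('wrist','w3')
cv2.imwrite('pics/c3.png',np.hstack([cv2.resize(s['color'][180:300,160:270,::-1],(385,420),interpolation=cv2.INTER_CUBIC),cv2.resize(w['color'][50:,:,::-1],(410,224))[:].repeat(1,0) if 0 else cv2.copyMakeBorder(cv2.resize(w['color'][:,:,::-1],(415,259)),0,161,0,0,0)]))
```

```text
6.5 [0.47897421 0.33963785 0.09664987] [179.71586864   0.30644303   4.85994212] 0.00875149355430517 [ 0.47671258 -0.28913762  0.0114098 ]
target [0.47944036 0.34210655 0.045     ] shift mm [ 0.94986329 -2.67640614 51.63289244]
```

View pics/c3.png

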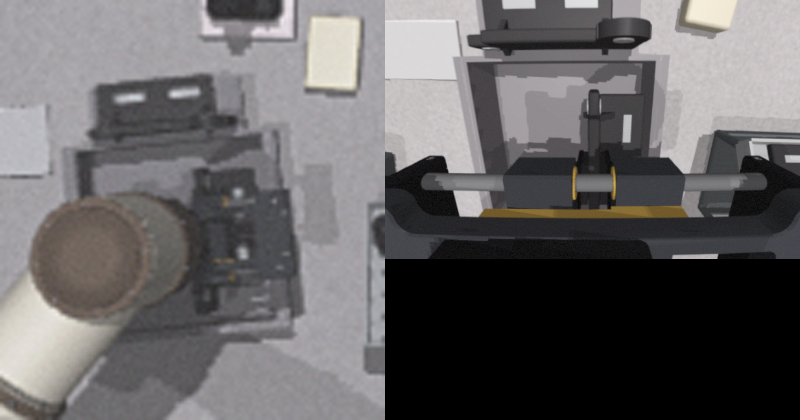

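The wrist view shows the foot's right edge (about column 645) nearly over the bin's right rim (642–655). The bin centre seems off in y, so I'll re-measure from this closer view.

Run:
```python
from h import *
w=load('w3')
im=cv2.resize(w['color'][60:280,90:470,::-1],None,fx=2.1,fy=2.1,interpolation=cv2.INTER_CUBIC)
for b,c in ((BL,(0,255,0)),((BL[0]+[0,-.01],5.),(0,0,255))):
    for e in (.085,.09):
        X=[binpt(b,i*e,j*e,.055) for i,j in ((-1,1),(1,1),(1,-1),(-1,-1))]
        X[0]=binpt(b,-.02,e,.055);X[3]=binpt(b,-.02,-e,.055)
        cv2.polylines(im,[np.int32((proj(w,X)-[90,60])*2.1)],False,c,1)
cv2.imwrite('pics/w3o.png',im)
print(ray(w,[(111,89.5),(435,88)],.055))
p,R=cur();f=p+R.apply(np.array([[61,45,31],[-20,45,31],[65,0,10]])/1000);print(proj(w,f)*[.648,.648]+[385,0])
```

```text
[[0.56068597 0.4707982  0.055     ]
 [0.57686272 0.28356353 0.055     ]]
[[644.59515499  92.091869  ]
 [638.3093653  176.70411702]
 [591.58307164  89.15462692]]
```

View pics/w3o.png

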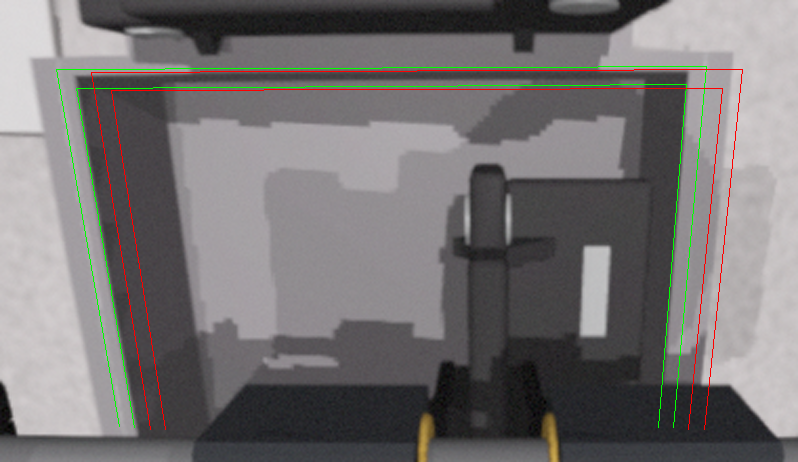

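My estimate holds: the green inner outline matches, and the wider rim is an outward flange. The foot clears the inner wall by about 12 mm, so I'll lower it.

Request:
carry_out(series=[0,-1,20,0,0,0,0,-1,38,0,0,0,0,-1,48,0,0,0,0,-1,53,0,0,0,0,-1,53,0,0,0,0,-1,53,0,0,0])

```text
time: 7.35
ee_pos: [0.4799, 0.3437, 0.0473]
tcp_rot: [-179.9, -0.1, 5.0]
force: [0.1, 0.6, -1.5]
opening: 0.0087
```

Request:
carry_out(series=[0,0,2,0,0,0,0,0,3,0,0,0,0,0,3,0,0,0])

```text
time: 7.72
ee_pos: [0.4796, 0.3433, 0.0438]
tcp_rot: [-180.0, -0.0, 5.0]
force: [-0.6, -0.7, 1.1]
opening: 0.0087
```

Request:
carry_out(series=[0,0,0,0,0,0,0,0,0,0,0,0,0,0,0,0,0,0], fingers=0.2)

```text
time: 8.1
ee_pos: [0.4795, 0.3433, 0.0435]
tcp_rot: [-180.0, -0.0, 5.0]
force: [0.5, -1.1, -0.5]
opening: 0.0301
```

```bash
cat >> h.py <<'E'
def rackpose(n,h):
    R=railR(n); p=np.array(RAILS[n][0])+R.apply([0,0,h]); T=TILT*Ro.from_euler('z',-90,degrees=True)*Ro.from_euler('x',180,degrees=True)
    return p,T.as_euler('xyz',degrees=True)
E
python3 - <<'E'
from h import *
g=manip.get_state(); print(g['time'],g['ee_pos'],g['opening'],g['force'])
a=cur();x,y,_=a[0]
h,e=rackpose('r1',.14);print(h,e)
b=plan([([x,y,.25],[180,0,5],50),(np.r_[h[:2],.25],e,48),(h,e,30)],start=a)
E
```

```text
8.1 [0.47954276 0.34328401 0.04352459] 0.030072879314282777 [ 0.54676259 -1.13744873 -0.46031887]
[0.53892229 0.12129745 0.20024356] [ 1.50000000e+02 -1.27222187e-14 -8.73000000e+01]
rows 18
[0,0,-41,0,0,0,0,0,-83,0,0,0,0,0,-124,0,0,0,0,0,-165,0,0,0,0,0,-206,0,0,0,4,21,-206,-2,-2,8,7,41,-206,-4,-4.5,16.5,11,62,-206,-6.5,-6.5,24.5]
[12,17,1,-2,-2.5,8,24,34,2,-4,-4.5,16.5,35,51,3,-6,-6.5,24.5,47,68,5,-8.5,-9,32.5,59,85,6,-10.5,-11,41,71,103,7,-12.5,-13.5,49,83,120,8,-14.5,-15.5,57,95,137,10,-17,-17.5,65.5]
[0,-12,21,0,-0.5,0,0,-25,43,0,-0.5,0]
end [0.539  0.1208 0.2   ] [ 1.499e+02  1.000e-01 -8.750e+01]
```

Request:
carry_out(series=[0,0,-20,0,0,0,0,0,-60,0,0,0,0,0,-110,0,0,0,0,0,-165,0,0,0,0,0,-206,0,0,0,4,21,-206,-2,-2,8,7,41,-206,-4,-4.5,16.5,11,62,-206,-6.5,-6.5,24.5])

```text
time: 9.1
ee_pos: [0.4958, 0.2819, 0.2498]
tcp_rot: [172.2, 4.9, -20.1]
force: [0.1, 0.9, 0.1]
opening: 0.0346
```

Request:
carry_out(series=[12,17,1,-2,-2.5,8,24,34,2,-4,-4.5,16.5,35,51,3,-6,-6.5,24.5,47,68,5,-8.5,-9,32.5,59,85,6,-10.5,-11,41,71,103,7,-12.5,-13.5,49,83,120,8,-14.5,-15.5,57,95,137,10,-17,-17.5,65.5], fingers=-0.15)

```text
time: 10.1
ee_pos: [0.5391, 0.1205, 0.2497]
tcp_rot: [149.9, -0.4, -87.6]
force: [0.6, 0.1, -0.0]
opening: 0.0498
```

Request:
carry_out(series=[0,-12,21,0,-0.5,0,0,-25,43,0,-0.5,0,0,-25,43,0,-0.5,0,0,-25,43,0,-0.5,0])

```text
time: 10.6
ee_pos: [0.5395, 0.1209, 0.2009]
tcp_rot: [150.0, 0.1, -87.5]
force: [0.0, -0.3, 0.7]
opening: 0.05
```

Run:
```python
from h import *
g=manip.get_state(); print(g['time'],g['ee_pos'],g['tcp_rot'],g['opening'],g['joint_pos'].round(0))
p,R=cur(); h,e=rackpose('r1',.038); print('shift',(R.inv().apply(h-p)*1000).round(1),(R.inv()*Ro.from_euler('xyz',e,degrees=True)).as_rotvec(degrees=True).round(1))
w=snap('wrist','w4');im=w['color'][:,:,::-1].copy()
t=snap('top','t4')
F=foot('r1');cv2.polylines(im,[np.int32(proj(w,F))],True,(0,0,255),1)
q=np.array(RAILS['r1'][0])+railR('r1').apply(np.array([[-32,0,42],[45,0,42]])/1000);cv2.polylines(im,[np.int32(proj(w,q))],True,(255,128,0),1)
c=cv2.resize(t['color'][180:300,160:275,::-1],(345,360),interpolation=cv2.INTER_CUBIC)
cv2.imwrite('pics/c4.png',np.hstack([cv2.copyMakeBorder(cv2.resize(im,(455,284)),0,76,0,0,0),c]))
```

```text
10.6 [0.53947901 0.12089611 0.20091851] [ 1.50016253e+02  1.10759550e-01 -8.75059020e+01] 0.05000027882571941 [ 24.  32.   8. -11. -95. -19.]
shift [-1.000e-01  2.000e-01  1.029e+02] [-0.   0.2 -0.1]
```

View pics/c4.png

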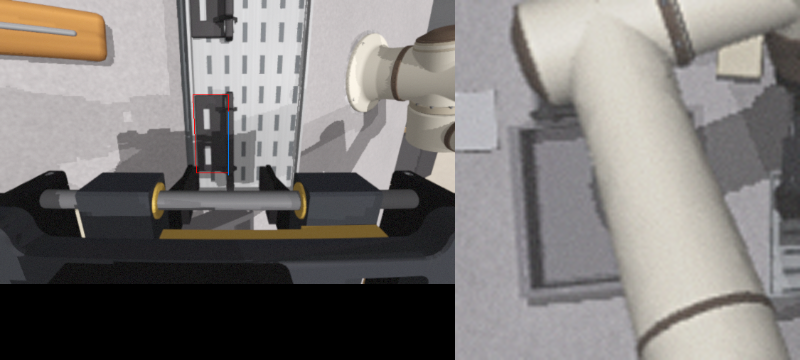

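The model now fits well. The predicted r1 foot and wall lie on the image, and the wall (column about 228) is centred between the fingers. I'm past the picture budget, so I'll check by numbers from here. Next I'll grip r1.

Request:
carry_out(series=[0,0,30,0,0,0,0,0,60,0,0,0,0,0,80,0,0,0,0,0,95,0,0,0,0,0,102,0,0,0,0,0,102,0,0,0])

```text
time: 11.45
ee_pos: [0.4882, 0.1189, 0.112]
tcp_rot: [150.0, 0.1, -87.5]
force: [0.6, 0.3, -0.3]
opening: 0.0502
```

Request:
carry_out(series=[0,0,0,0,0,0,0,0,0,0,0,0,0,0,0,0,0,0,0,0,0,0,0,0,0,0,0,0,0,0,0,0,0,0,0,0], fingers=1)

```text
time: 12.2
ee_pos: [0.4873, 0.1187, 0.1122]
tcp_rot: [149.8, 0.1, -87.5]
force: [-2.0, 0.2, 3.4]
opening: 0.0086
```

Run:
```python
from h import *
g=manip.get_state(); print(g['time'],g['ee_pos'],g['tcp_rot'],g['opening'],g['force'])
a=cur();n=a[1].apply([0,0,-1]); q=a[0]+n*.09; e=[180,0,-172]
T=lambda z:binpt(BR,0,-.028,z)
b=plan([(q,g['tcp_rot'],40),([.52,-.02,.27],[180,0,-125],50),(T(.23),e,50),(T(.1),e,40)],start=a)
```

```text
12.2 [0.48732561 0.11870216 0.11222448] [ 1.49839094e+02  1.13949290e-01 -8.75036680e+01] 0.008641317992938703 [-2.03412245  0.23721586  3.44371511]
rows 21
[0,0,-30,0,0,0,0,0,-60,0,0,0,0,0,-90,0,0,0,23,9,-100,5,-1.5,6,47,19,-110,9.5,-3.5,12,70,28,-120,14.5,-5,18.5,93,38,-130,19.5,-6.5,24.5,116,47,-140,24.5,-8,30.5]
[22,-9,-14,4.5,-1.5,6,66,-28,-9,4.5,-2,12,111,-48,-5,4.5,-2,18,155,-67,0,4.5,-2.5,24,199,-87,4,4,-2.5,29.5,243,-107,9,4,-3,35.5,288,-126,13,4,-3,41.5,332,-146,18,4,-3.5,47.5]
[16,-46,5,0,0.5,5.5,16,-46,37,0,0.5,5.5,16,-46,70,0,0.5,5.5,16,-46,102,0,0.5,5.5,16,-46,135,0,0.5,5.5]
end [ 0.4843 -0.4056  0.1   ] [-179.9   -0.2 -171.8]
```

Request:
carry_out(series=[0,0,-20,0,0,0,0,0,-55,0,0,0,0,0,-90,0,0,0,23,9,-100,5,-1.5,6,47,19,-110,9.5,-3.5,12,70,28,-120,14.5,-5,18.5,93,38,-130,19.5,-6.5,24.5,116,47,-140,24.5,-8,30.5])

```text
time: 13.2
ee_pos: [0.5223, 0.003, 0.2564]
tcp_rot: [175.6, -1.3, -119.0]
force: [0.2, -1.1, -1.2]
opening: 0.0089
```

Request:
carry_out(series=[22,-9,-14,4.5,-1.5,6,66,-28,-9,4.5,-2,12,111,-48,-5,4.5,-2,18,155,-67,0,4.5,-2.5,24,199,-87,4,4,-2.5,29.5,243,-107,9,4,-3,35.5,288,-126,13,4,-3,41.5,332,-146,18,4,-3.5,47.5])

```text
time: 14.2
ee_pos: [0.4882, -0.3585, 0.2337]
tcp_rot: [-179.9, 0.4, -166.6]
force: [0.7, 0.7, -0.8]
opening: 0.0088
```

Request:
carry_out(series=[16,-46,5,0,0.5,5.5,16,-46,5,0,0.5,5.5,16,-46,5,0,0.5,5.5,16,-46,37,0,0.5,5.5,16,-46,70,0,0.5,5.5,16,-46,102,0,0.5,5.5,16,-46,135,0,0.5,5.5,16,-46,135,0,0.5,5.5])

```text
time: 15.2
ee_pos: [0.4835, -0.4033, 0.0971]
tcp_rot: [179.9, -0.4, -171.8]
force: [0.4, -0.6, -2.4]
opening: 0.0086
```

Run:
```python
from h import *
g=manip.get_state(); print(g['time'],g['ee_pos'],g['tcp_rot'],g['opening'],g['joint_pos'].round(0))
p,R=cur(); h=binpt(BR,0,-.028,.0438); print('shift',(R.inv().apply(h-p)*1000).round(1),(R.inv()*Ro.from_euler('xyz',[180,0,-172],degrees=True)).as_rotvec(degrees=True).round(1))
w=snap('wrist','w5');im=w['color'][:,:,::-1].copy()
for e,z,c in ((.085,.055,(0,255,0)),): cv2.polylines(im,[np.int32(proj(w,[binpt(BR,i*e,j*e,z) for i,j in ((1,1),(1,-1),(-1,-1),(-1,1))]))],True,c,1)
q=p+R.apply(np.array([[45,-45,31],[-61,-45,31],[-61,0,31],[45,0,31]])/1000*[1,1,1]);cv2.polylines(im,[np.int32(proj(w,q))],True,(0,0,255),1)
cv2.imwrite('pics/w5o.png',im)
```

```text
15.2 [ 0.48354997 -0.40327097  0.097129  ] [ 179.85187211   -0.37892752 -171.77778264] 0.008580276159591263 [-25.  30.  -9.   0. -51. -57.]
shift [-0.4 -2.1 53.3] [ 0.1 -0.4  0.2]
```

View pics/w5o.png

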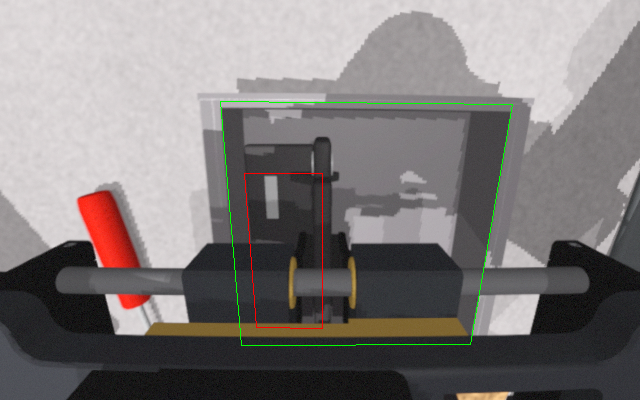

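r1 hangs level inside the bin outline, its foot edge about 20 px clear of the inner wall. The red box had its ends swapped by my own sign slip; the foot's real end at row 145 is where it should be. I'll lower and release.

Request:
carry_out(series=[0,0,20,0,0,0,0,0,38,0,0,0,0,0,50,0,0,0,0,0,55,0,0,0,0,0,55,0,0,0,0,0,55,0,0,0])

```text
time: 16.0
ee_pos: [0.4851, -0.4058, 0.0451]
tcp_rot: [-179.9, -0.0, -171.9]
force: [-0.1, 0.8, 0.3]
opening: 0.0085
```

Request:
carry_out(series=[0,0,1,0,0,0,0,0,2,0,0,0,0,0,2,0,0,0])

```text
time: 16.38
ee_pos: [0.4851, -0.4059, 0.045]
tcp_rot: [-179.8, -0.1, -171.8]
force: [-2.8, 2.9, 10.8]
opening: 0.0088
```

Request:
carry_out(series=[0,0,0,0,0,0,0,0,0,0,0,0,0,0,0,0,0,0,0,0,0,0,0,0], fingers=0.2)

```text
time: 16.88
ee_pos: [0.4846, -0.4056, 0.0421]
tcp_rot: [-179.9, -0.1, -171.9]
force: [-0.4, 0.6, 0.2]
opening: 0.0334
```

Run:
```python
from h import *
g=manip.get_state(); print(g['time'],g['ee_pos'],g['opening'],g['force'])
a=cur();x,y,_=a[0]; e=[180,0,-87.6]; r=RAILS['r2'][0]
b=plan([([x,y,.24],[180,0,-172],50),([r[0],r[1],.24],e,50),([r[0],r[1],.12],e,40),([r[0],r[1],.08],e,20)],start=a)
```

```text
16.875 [ 0.48463342 -0.40559292  0.04210845] 0.0333672418511088 [-0.39814104  0.62019969  0.16031176]
rows 19
[0,0,-49,0,0,0,0,0,-99,0,0,0,0,0,-148,0,0,0,0,0,-198,0,0,0,-20,26,-198,0,0,-8.5,-41,52,-198,0,0,-17,-62,78,-198,0,0,-25,-83,105,-198,0,0,-33.5]
[-31,10,0,0,0,-8.5,-63,21,0,0,0,-17,-95,31,0,0,0,-25.5,-126,41,0,0,0,-34,-158,52,-1,0,0,-42.5,-190,62,-1,0,0,-51,-190,62,39,0,0,-51,-190,62,79,0,0,-51]
[0,0,40,0,0,0,0,0,60,0,0,0,0,0,80,0,0,0]
end [ 0.6529 -0.1173  0.0804] [ 1.799e+02 -1.000e-01 -8.740e+01]
```

Request:
carry_out(series=[0,0,-20,0,0,0,0,0,-70,0,0,0,0,0,-130,0,0,0,0,0,-198,0,0,0,-20,26,-198,0,0,-8.5,-41,52,-198,0,0,-17,-62,78,-198,0,0,-25,-83,105,-198,0,0,-33.5])

```text
time: 17.88
ee_pos: [0.5527, -0.2887, 0.24]
tcp_rot: [180.0, -0.1, -138.1]
force: [0.9, -0.6, 0.8]
opening: 0.0348
```

Request:
carry_out(series=[-31,10,0,0,0,-8.5,-63,21,0,0,0,-17,-95,31,0,0,0,-25.5,-126,41,0,0,0,-34,-158,52,-1,0,0,-42.5,-190,62,-1,0,0,-51,-190,62,39,0,0,-51,-190,62,79,0,0,-51], fingers=-0.15)

```text
time: 18.88
ee_pos: [0.6534, -0.1164, 0.1599]
tcp_rot: [180.0, -0.1, -87.3]
force: [0.2, 1.1, -0.3]
opening: 0.0499
```

Request:
carry_out(series=[0,0,40,0,0,0,0,0,60,0,0,0,0,0,80,0,0,0,0,0,80,0,0,0,0,0,80,0,0,0])

```text
time: 19.5
ee_pos: [0.6535, -0.1173, 0.0815]
tcp_rot: [180.0, -0.1, -87.4]
force: [-0.1, 0.2, 0.7]
opening: 0.0502
```

Run:
```python
from h import *
g=manip.get_state(); print(g['time'],g['ee_pos'],g['tcp_rot'],g['opening'],g['joint_pos'].round(0))
p,R=cur(); w=snap('wrist','w6');im=w['color']
r=np.array(RAILS['r2'][0]); print('shift',(R.inv().apply(np.r_[r[:2],.0385]-p)*1000).round(1))
# toe part of the foot should be visible at tool +x: dark columns along a row
q=r+railR('r2').apply(np.array([[52,45,7],[52,-4.5,7],[63,0,28],[61,45,7]])/1000); P=proj(w,q); print(P.round(0))
g8=cv2.cvtColor(im,cv2.COLOR_RGB2GRAY)
for row in (P[0][1],P[0][1]-6,P[0][1]+8): print(int(row),''.join('#' if v<75 else '.' for v in g8[int(row),200:440:2]))
cc=np.where(g8[60:230,int((P[0][0]+P[1][0])/2)]<75)[0]+60; print('first dark row',cc[:3])
```

```text
19.5 [ 0.65354489 -0.11734678  0.08152461] [ 1.79978258e+02 -1.05073526e-01 -8.73580541e+01] 0.050208217023522975 [  4.  34.  -5.   0. -51.  -1.]
shift [-0.5  0.5 43. ]
[[259. 152.]
 [328. 153.]
 [322. 139.]
 [258. 139.]]
152 ..............................................#...#...........#.........................................................
146 ..................................................#...#.......#.........................................................
160 ................................#.#............########..####.#.........................................................
first dark row [139 140 160]
```

The foot's toe edge is at row 139 as predicted, so r2 is where I estimated. I'll grip it.

Request:
carry_out(series=[0,0,20,0,0,0,0,0,34,0,0,0,0,0,42,0,0,0,0,0,42,0,0,0])

```text
time: 20.05
ee_pos: [0.6526, -0.1174, 0.0382]
tcp_rot: [179.8, -0.1, -87.4]
force: [-0.1, 0.7, 0.5]
opening: 0.0502
```

Request:
carry_out(series=[0,0,0,0,0,0,0,0,0,0,0,0,0,0,0,0,0,0,0,0,0,0,0,0,0,0,0,0,0,0,0,0,0,0,0,0], fingers=1)

```text
time: 20.8
ee_pos: [0.6533, -0.1174, 0.039]
tcp_rot: [180.0, -0.1, -87.4]
force: [0.9, -0.2, -0.3]
opening: 0.0093
```

Run:
```python
from h import *
g=manip.get_state(); print(g['time'],g['ee_pos'],g['tcp_rot'],g['opening'],g['force'])
a=cur();x,y,_=a[0]; T=lambda z:binpt(BR,0,.028,z);e=[180,0,8]
b=plan([([x,y,.24],g['tcp_rot'],50),(T(.24),e,50),(T(.1),e,40)],start=a)
```

```text
20.8 [ 0.65325495 -0.11735171  0.0389821 ] [ 1.79961881e+02 -8.81478347e-02 -8.73762739e+01] 0.009277828019023536 [ 0.86956676 -0.20546084 -0.30313707]
rows 20
[0,0,-40,0,0,0,0,0,-80,0,0,0,0,0,-121,0,0,0,0,0,-161,0,0,0,0,0,-201,0,0,0,21,17,-201,0,0,-8.5,41,34,-201,0,0,-17.5,61,51,-201,0,0,-26]
[11,25,0,0,0,-8.5,22,49,0,0,0,-17.5,33,73,0,0,0,-26,44,97,0,0,0,-34.5,54,122,0,0,0,-43.5,65,146,0,0,0,-52,76,170,0,0,0,-60.5,87,195,0,0,0,-69.5]
[0,0,35,0,0,0,0,0,70,0,0,0,0,0,105,0,0,0,1,0,140,0,0,0]
end [ 0.4766 -0.3502  0.1005] [179.9   0.    8.1]
```

Request:
carry_out(series=[0,0,-20,0,0,0,0,0,-60,0,0,0,0,0,-110,0,0,0,0,0,-161,0,0,0,0,0,-201,0,0,0,21,17,-201,0,0,-8.5,41,34,-201,0,0,-17.5,61,51,-201,0,0,-26])

```text
time: 21.8
ee_pos: [0.6039, -0.1807, 0.2393]
tcp_rot: [179.8, 0.0, -61.1]
force: [0.3, 0.4, -0.5]
opening: 0.0086
```

Request:
carry_out(series=[11,25,0,0,0,-8.5,22,49,0,0,0,-17.5,33,73,0,0,0,-26,44,97,0,0,0,-34.5,54,122,0,0,0,-43.5,65,146,0,0,0,-52,76,170,0,0,0,-60.5,87,195,0,0,0,-69.5])

```text
time: 22.8
ee_pos: [0.4745, -0.3504, 0.2398]
tcp_rot: [180.0, 0.2, 8.4]
force: [-0.5, 0.2, -1.2]
opening: 0.0089
```

Request:
carry_out(series=[0,0,0,0,0,0,0,0,0,0,0,0,0,0,35,0,0,0,0,0,70,0,0,0,0,0,105,0,0,0,1,0,130,0,0,0,1,0,130,0,0,0])

```text
time: 23.68
ee_pos: [0.4756, -0.3488, 0.1082]
tcp_rot: [-179.9, 0.4, 8.1]
force: [-0.4, 0.4, -0.5]
opening: 0.0087
```

Run:
```python
from h import *
g=manip.get_state(); print(g['time'],g['ee_pos'],g['tcp_rot'],g['opening'],g['joint_pos'].round(0))
p,R=cur(); h=binpt(BR,0,.028,.044); print('shift',(R.inv().apply(h-p)*1000).round(1))
w=snap('wrist','w7');im=w['color'][:,:,::-1].copy()
for e,z,c in ((.085,.055,(0,255,0)),): cv2.polylines(im,[np.int32(proj(w,[binpt(BR,i*e,j*e,z) for i,j in ((1,1),(1,-1),(-1,-1),(-1,1))]))],True,c,1)
cv2.imwrite('pics/w7o.png',im)
```

```text
23.675 [ 0.47558983 -0.34884687  0.10823079] [-179.91491243    0.35781749    8.14392573] 0.008743318939676205 [-20.  26. -15.   0. -49. 119.]
shift [ 0.8  1.1 64.2]
```

View pics/w7o.png

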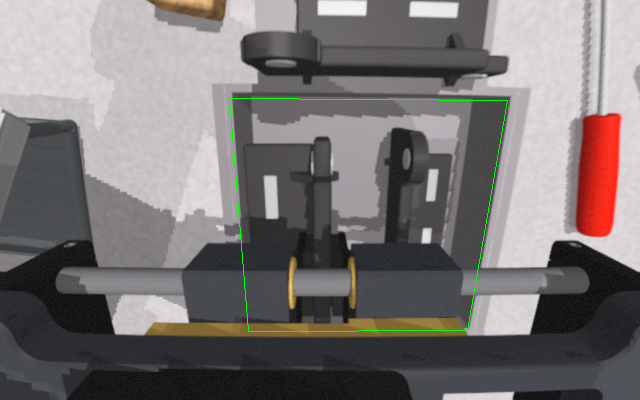

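r1 lies flat on the right side of the bin and r2 hangs clear on the left, with its toe away from the robot. I'll lower and release r2.

Request:
carry_out(series=[0,0,25,0,0,0,0,0,45,0,0,0,0,0,58,0,0,0,0,0,65,0,0,0,0,0,66,0,0,0,0,0,66,0,0,0])

```text
time: 24.48
ee_pos: [0.4767, -0.3505, 0.0451]
tcp_rot: [179.9, 0.0, 8.1]
force: [-0.0, 0.6, -1.6]
opening: 0.0085
```

Request:
carry_out(series=[0,0,0,0,0,0,0,0,0,0,0,0,0,0,0,0,0,0,0,0,0,0,0,0], fingers=0.2)

```text
time: 24.98
ee_pos: [0.4762, -0.3503, 0.0445]
tcp_rot: [179.9, 0.1, 8.1]
force: [0.6, 0.4, -0.8]
opening: 0.0334
```

Run:
```python
from h import *
g=manip.get_state(); print(g['time'],g['ee_pos'],g['opening'],g['force'])
a=cur();x,y,_=a[0]
h,e=rackpose('l1',.14);print(h,e)
b=plan([([x,y,.25],g['tcp_rot'],50),(np.r_[h[:2],.25],e,48),(h,e,30)],start=a)
```

```text
24.975 [ 0.47624169 -0.3503171   0.04449742] 0.03338989806544731 [ 0.57965701  0.43402807 -0.80664414]
[ 0.54492229 -0.06870255  0.20024356] [ 1.50000000e+02 -1.27222187e-14 -8.73000000e+01]
rows 18
[0,0,-41,0,0,0,0,0,-82,0,0,0,0,0,-123,0,0,0,0,0,-164,0,0,0,0,0,-206,0,0,0,9,-24,-206,-2,-2.5,8.5,19,-49,-206,-4,-4.5,17,29,-73,-206,-6,-7,25.5]
[-2,-26,-3,-2,-2,8.5,-4,-52,-6,-4,-4.5,17,-6,-78,-9,-6,-6.5,25.5,-7,-104,-13,-8,-9,33.5,-9,-131,-16,-10.5,-11,42,-11,-157,-19,-12.5,-13.5,50.5,-13,-183,-22,-14.5,-15.5,59,-15,-209,-26,-16.5,-18,67.5]
[0,-13,22,0,0,0,0,-25,43,0,0,0]
end [ 0.5449 -0.0684  0.2006] [ 1.498e+02  1.000e-01 -8.730e+01]
```

Request:
carry_out(series=[0,0,-20,0,0,0,0,0,-60,0,0,0,0,0,-110,0,0,0,0,0,-164,0,0,0,0,0,-206,0,0,0,9,-24,-206,-2,-2.5,8.5,19,-49,-206,-4,-4.5,17,29,-73,-206,-6,-7,25.5])

```text
time: 25.98
ee_pos: [0.4946, -0.2728, 0.2506]
tcp_rot: [172.4, 5.5, -18.1]
force: [0.2, -0.7, 0.2]
opening: 0.0348
```

Request:
carry_out(series=[-2,-26,-3,-2,-2,8.5,-4,-52,-6,-4,-4.5,17,-6,-78,-9,-6,-6.5,25.5,-7,-104,-13,-8,-9,33.5,-9,-131,-16,-10.5,-11,42,-11,-157,-19,-12.5,-13.5,50.5,-13,-183,-22,-14.5,-15.5,59,-15,-209,-26,-16.5,-18,67.5], fingers=-0.15)

```text
time: 26.98
ee_pos: [0.545, -0.0673, 0.25]
tcp_rot: [149.7, -0.0, -87.5]
force: [0.7, -0.4, 0.2]
opening: 0.05
```

Request:
carry_out(series=[0,-13,22,0,0,0,0,-25,43,0,0,0,0,-25,43,0,0,0,0,-25,43,0,0,0])

```text
time: 27.48
ee_pos: [0.5453, -0.0686, 0.2014]
tcp_rot: [149.9, 0.0, -87.3]
force: [-0.2, -0.4, 0.4]
opening: 0.0501
```

Run:
```python
from h import *
g=manip.get_state(); print(g['time'],g['ee_pos'],g['tcp_rot'],g['opening'])
p,R=cur(); h,e=rackpose('l1',.038); print('shift',(R.inv().apply(h-p)*1000).round(1),(R.inv()*Ro.from_euler('xyz',e,degrees=True)).as_rotvec(degrees=True).round(1))
w=snap('wrist','w8')
# heel side visible at tool +x: foot heel edge x=-45, slot, ear
q=np.array(RAILS['l1'][0])+railR('l1').apply(np.array([[-45,-45,7],[-45,0,7],[-30,-45,7],[-55,-5,66],[-55,5,66]])/1000);P=proj(w,q);print(P.round(0).tolist())
g8=cv2.cvtColor(w['color'],cv2.COLOR_RGB2GRAY)
for r in range(130,226,6): print(r,''.join('#' if v<85 else '.' for v in g8[r,230:430:2]))
```

```text
27.475 [ 0.54534566 -0.06855932  0.20140588] [ 1.49850631e+02  3.39066528e-02 -8.72599234e+01] 0.05011391776512187
shift [ 1.000e-01 -5.000e-01  1.032e+02] [0.1 0.  0.1]
[[271.0, 151.0], [321.0, 151.0], [272.0, 168.0], [314.0, 147.0], [328.0, 147.0]]
130 ............#..#...........................##.......................................................
136 ............#..#.........................######.....................................................
142 ............##.#.........................######.....................................................
148 ............##.##........................######.....................................................
154 .............#..#...####################............................................................
160 .............#..#...###########################.....................................................
166 .............#..#....#####.....################.....................................................
172 .............#..#....#####.....################.....................................................
178 .............##......#####.....################.....................................................
184 ..............#..#...#####.....################.....................................................
190 .............#####...######....################.....................................................
196 ..............####...##########################.....................................................
202 ..............####...##########################.....................................................
208 ..............#####..##########################.......#.............................................
214 ..............#####..##########################.......#.............................................
220 ..............#####...#####.....###############.......#.............................................
```

The mask matches the prediction for l1: foot edge at column 270 (predicted 271), heel edge at row 152 (151), and the ear at the heel. I'll grip it.

Request:
carry_out(series=[0,0,30,0,0,0,0,0,60,0,0,0,0,0,80,0,0,0,0,0,95,0,0,0,0,0,102,0,0,0,0,0,102,0,0,0])

```text
time: 28.28
ee_pos: [0.4939, -0.0708, 0.1126]
tcp_rot: [149.8, 0.1, -87.3]
force: [0.1, -0.3, -0.0]
opening: 0.0503
```

Request:
carry_out(series=[0,0,0,0,0,0,0,0,0,0,0,0,0,0,0,0,0,0,0,0,0,0,0,0,0,0,0,0,0,0,0,0,0,0,0,0], fingers=1)

```text
time: 29.02
ee_pos: [0.4939, -0.0707, 0.1124]
tcp_rot: [149.8, 0.1, -87.3]
force: [1.1, 0.1, 0.0]
opening: 0.0088
```

Run:
```python
from h import *
g=manip.get_state(); print(g['time'],g['ee_pos'],g['tcp_rot'],g['opening'],g['force'])
a=cur();n=a[1].apply([0,0,-1]); q=a[0]+n*.09; e=[180,0,5]
T=lambda z:binpt(BL,0,.028,z)
b=plan([(q,g['tcp_rot'],40),([.52,.05,.27],[180,0,-45],50),(T(.24),e,50),(T(.108),e,40)],start=a)
```

```text
29.025 [ 0.49392683 -0.07069649  0.11235769] [ 1.49831901e+02  6.63338807e-02 -8.72711324e+01] 0.008786115849962974 [1.13484221 0.07944609 0.03228648]
rows 21
[0,0,-30,0,0,0,0,0,-60,0,0,0,0,0,-90,0,0,0,-20,9,-100,5,2,-7,-40,17,-111,9.5,3.5,-14,-60,26,-121,14.5,5.5,-20.5,-80,34,-131,19,7.5,-27.5,-100,43,-142,24,9.5,-34.5]
[-18,-8,-13,5,1.5,-6.5,-55,-31,-11,4.5,2,-13,-93,-54,-8,4.5,2,-19,-130,-77,-5,4.5,2.5,-25.5,-168,-99,-2,4.5,2.5,-31.5,-205,-122,0,4,3,-38,-243,-145,3,4,3,-44,-281,-168,6,4,3.5,-50.5]
[-7,-43,4,0,0,-6,-7,-43,37,0,0,-6,-7,-43,70,0,0,-6,-7,-43,103,0,0,-6,-7,-43,136,0,0,-6]
end [0.4743 0.3983 0.1076] [-179.9   -0.     4.8]
```

Request:
carry_out(series=[0,0,-20,0,0,0,0,0,-55,0,0,0,0,0,-90,0,0,0,-20,9,-100,5,2,-7,-40,17,-111,9.5,3.5,-14,-60,26,-121,14.5,5.5,-20.5,-80,34,-131,19,7.5,-27.5,-100,43,-142,24,9.5,-34.5])

```text
time: 30.02
ee_pos: [0.5225, 0.0314, 0.2569]
tcp_rot: [175.2, 1.5, -51.5]
force: [0.2, 1.0, -1.9]
opening: 0.009
```

Request:
carry_out(series=[-18,-8,-13,5,1.5,-6.5,-55,-31,-11,4.5,2,-13,-93,-54,-8,4.5,2,-19,-130,-77,-5,4.5,2.5,-25.5,-168,-99,-2,4.5,2.5,-31.5,-205,-122,0,4,3,-38,-243,-145,3,4,3,-44,-281,-168,6,4,3.5,-50.5])

```text
time: 31.02
ee_pos: [0.4794, 0.3559, 0.243]
tcp_rot: [180.0, 0.1, -1.0]
force: [1.0, 0.3, -2.2]
opening: 0.0086
```

Request:
carry_out(series=[-7,-43,4,0,0,-6,-7,-43,4,0,0,-6,-7,-43,4,0,0,-6,-7,-43,37,0,0,-6,-7,-43,70,0,0,-6,-7,-43,103,0,0,-6,-7,-43,136,0,0,-6,-7,-43,136,0,0,-6])

```text
time: 32.02
ee_pos: [0.473, 0.3954, 0.1053]
tcp_rot: [179.8, 0.3, 4.7]
force: [0.3, -0.4, -1.5]
opening: 0.0088
```

Run:
```python
from h import *
g=manip.get_state(); print(g['time'],g['ee_pos'],g['tcp_rot'],g['opening'])
p,R=cur(); h=binpt(BL,0,.028,.044); print('shift',(R.inv().apply(h-p)*1000).round(1))
w=snap('wrist','w9');im=w['color'][:,:,::-1].copy()
e=.085;cv2.polylines(im,[np.int32(proj(w,[binpt(BL,i*e,j*e,.055) for i,j in ((1,1),(1,-1),(-1,-1),(-1,1))]))],True,(0,255,0),1)
cv2.imwrite('pics/w9o.png',im)
```

```text
32.025 [0.47302973 0.39542695 0.10528755] [179.76786986   0.28640234   4.68462335] 0.008789162843538093
shift [ 2.  -2.6 61.3]
```

View pics/w9o.png

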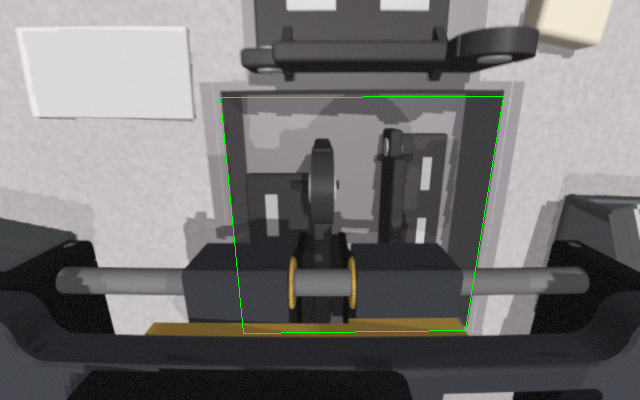

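l2 lies flat on the right and l1 hangs clear on the left with its heel away from the robot. I'll lower and release l1.

Request:
carry_out(series=[0,0,25,0,0,0,0,0,45,0,0,0,0,0,57,0,0,0,0,0,61,0,0,0,0,0,63,0,0,0,0,0,63,0,0,0])

```text
time: 32.83
ee_pos: [0.4742, 0.3986, 0.0453]
tcp_rot: [-179.9, -0.0, 4.8]
force: [-0.1, -0.4, -1.1]
opening: 0.009
```

Request:
carry_out(series=[0,0,0,0,0,0,0,0,0,0,0,0,0,0,0,0,0,0,0,0,0,0,0,0], fingers=0.2)

```text
time: 33.33
ee_pos: [0.474, 0.3983, 0.0447]
tcp_rot: [-179.9, 0.0, 4.8]
force: [-0.7, -0.3, 0.4]
opening: 0.0338
```

Request:
carry_out(series=[0,0,-20,0,0,0,0,0,-60,0,0,0,0,0,-110,0,0,0,0,0,-165,0,0,0,0,0,-215,0,0,0,0,0,-260,0,0,0,0,0,-260,0,0,0])

```text
time: 34.2
ee_pos: [0.4752, 0.3992, 0.3097]
tcp_rot: [-179.6, -0.4, 4.8]
force: [-0.3, -0.3, 0.0]
opening: 0.0349
```

Run:
```python
from h import *
g=manip.get_state(); print(g['time'],g['ee_pos'],g['opening'],g['force'])
a=cur(); plan([([.42,.0,.35],[180,0,0],50)],start=a)
```

```text
34.2 [0.47524327 0.3991711  0.30973427] 0.034891186652410776 [-0.30449145 -0.31142243  0.0331129 ]
rows 9
[-10,44,-5,0,0,0.5,-20,87,-10,0,0,1,-29,131,-15,0,0,1.5,-39,175,-20,0,0,2,-49,218,-24,-0.5,0,2.5,-59,262,-29,-0.5,-0.5,3,-69,305,-34,-0.5,-0.5,4,-79,349,-39,-0.5,-0.5,4.5]
[-6,44,-4,0,0,0.5]
end [4.199e-01 4.000e-04 3.496e-01] [ 1.799e+02  1.000e-01 -2.000e-01]
```

I'll move the arm to the middle, out of the way, for a final check.

Request:
carry_out(series=[-10,44,-5,0,0,0.5,-20,87,-10,0,0,1,-29,131,-15,0,0,1.5,-39,175,-20,0,0,2,-49,218,-24,0,0,2.5,-59,262,-29,0,0,3,-69,305,-34,0,0,4,-79,349,-39,0,0,4.5])

```text
time: 35.2
ee_pos: [0.4236, 0.0422, 0.3425]
tcp_rot: [-180.0, 0.1, 0.3]
force: [0.5, -0.9, -0.6]
opening: 0.0349
```

Run:
```python
from h import *
s=snap('top','t9');a=load('top0')
im=s['color'][:,:,::-1].copy()
def c(x,y,W,H,k): return cv2.resize(im[y:y+H,x:x+W],(W*k,H*k),interpolation=cv2.INTER_CUBIC)
cv2.imwrite('pics/fin.png',np.vstack([np.hstack([c(170,195,85,95,4),c(400,195,85,95,4)]),cv2.resize(im[140:250,125:515],(680,192),interpolation=cv2.INTER_CUBIC)]))
```

```text
(no output)
```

View pics/fin.png

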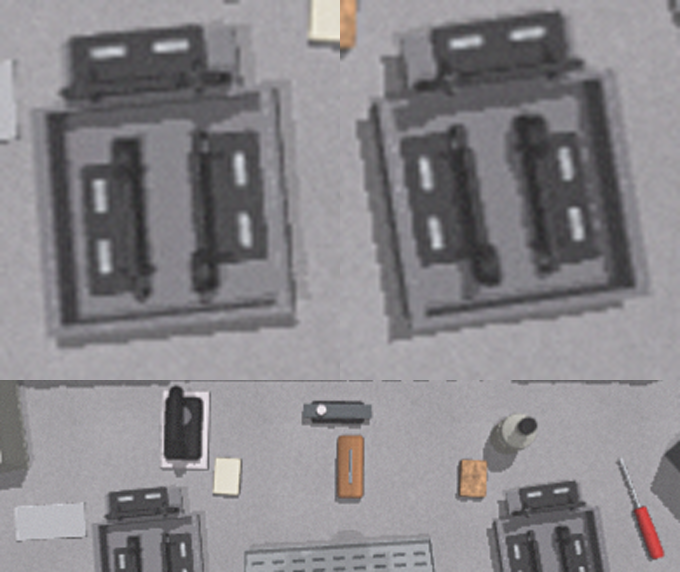

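All four rails lie flat in their bins, side by side and lengthwise, and the bench tools look unmoved. I'm handing in.

Run:
```python
from cell import manip
print(manip.hand_in()); g=manip.get_state(); print(g['time'],g['force'])
```

```text
the job is handed in; nothing more can be done
None
the job is handed in; nothing more can be done
```

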